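# Put the two-tier desk caddy together and sort the loose bits into it

## Robot

A 7-joint arm with a two-finger parallel gripper is mounted at the origin on the work surface. World frame = base frame: x ahead of the robot, y to its left, z up, the work surface at z = 0. Lengths are in mm, angles in degrees, forces in N, time in s.
With the tool pointing down it reaches from about 425 to 1025 mm from the base axis. Payload 9.4 kg.
Tool frame: the origin (TCP) lies on the centre line of the jaws, within the pads' length; the fingertips stand bot.finger_overhang ahead of it and the grasp point (between the pads) lies 8 mm behind it (bot.finger_overhang is the distance from the TCP to the fingertips, in mm); z points along the fingers, x is the direction in which the jaws open and shut, and the axes are right-handed (so a half turn about z gives the same grasp; the last joint's range is limited). The gripper opens to 85 mm and grips with 20 to 120 N. Pads are 22 mm wide; open, the fingers measure 114 mm over their backs; the gripper's body (76 mm by 85 mm) begins 54 mm behind the grasp point. The pads swing forward as they close: fully open they stand 13 mm farther back than shut.
Start: joints at [72.955, 34.337, -0.143, 91.639, 0.103, 54.024, -4.572], TCP at [158.773, -707.4, 242.275] pointing down, gripper open.
Joint ranges: [-147.43, 147.43], [-19.82, 112.94], [-74.19, 73.91], [6.32, 146.72], [-59.91, 239.91], [6.04, 106.73], [-150.56, 150.56]. Speed limits (degrees/s): [127.2, 127.2, 172.46, 172.46, 180, 180, 180].

## Interface

Orientations are given as [roll, pitch, yaw] about the fixed x, y, z axes, in that order (R = Rz(yaw) Ry(pitch) Rx(roll)).
In Python, from rig import bot, vision gives the robot as it stands.
- The arm moves only by the shell command python3 -m inch 'ROWS'. ROWS is JSON, a list of rows, each a list of 3 entries, a list of its own where there are three numbers: the shift along the tool's x, y, z in mm, then the turn about the tool's z in rad, then the opening, from 0 (shut) to 1 (fully open). In form: [[[dx, dy, dz], yaw, gripper], ...]. A call has 1 to 10 rows; each row is the pose to reach, as a shift and turn from the pose commanded when the call began, along the tool's axes at that moment; what a row does not reach only later rows make up. A row lasts 1/10 s, in which the tool goes at most 50 mm and 8.59 degrees, less where a joint would pass 70% of its speed; a pose out of reach is approached as far as the arm can. A call with a gripper value outside its range is refused whole. The fingers move at their own pace and stop on an object; the grip force is fixed at half the most. Time passes only in rows, so rows that repeat a pose let the fingers close. It gives the time, the measured TCP pose, the force and the opening at its end, in the units of the state.
- bot.state(): the state, without advancing time (a new reading comes with each control period).
- vision.camera(name): name is "side" or "top"; returns a dict with "pixels" (400x640x3 uint8, blue, green, red), "fx", "fy", "cx", "cy" (pixels), "dist" ([k1, k2, p1, p2, k3] as OpenCV has them; the pictures are not rectified), "R" (3x3) and "t" (3): a world point X has camera coordinates R X + t. Camera axes: x right, y down, z forward; pixel columns grow to the right and rows downward; lengths in mm; the calibration is good to about 2 mm. A picture is of the moment at which its call begins. There is no depth.
- bot.close_job(): hands the job in, once; it reports no verdict.
The state is a dict: "time_s": time; "q": joint angles; "qvel": joint speeds; "joint_efforts": joint torques, N m; "eef_pos": TCP position; "orientation": TCP orientation; "ft_force": force on the tool from outside, world axes, zero at the start; "ft_torque": the same for the moment, N m; "grip_width": opening from 0.0 (shut) to 1.0 (fully open).
Only numpy, scipy, OpenCV 4.12 (cv2) and the standard library are available. Lean on these libraries where they do the work, as an engineer would, in place of code of your own. Each camera call takes 0.05 s, during which the arm holds its last target. There are 200 camera calls.

## Task

Finish the desk caddy: slide the longer of the two brass sleeves down over the upright steel shaft until it stands on the wooden base, then slide the white dish by its hub over the same shaft until it rests level on the sleeve. Sort the two loose bits into the caddy: the tealight candle goes in the white dish up on its shaft, and the block battery in the square wooden compartment of the base. Leave everything else on the desk where it is.

Things in the scene. Friction and masses are not known exactly. Their poses are not given: they have to be found in the camera images.
- caddy: fixed wooden base, a board 110 (x) by 250 (y) mm and 10 mm thick, with an upright round steel shaft and a square open compartment. Origin on the desk under the shaft's axis; z up; its +y axis points from the shaft along the board to the compartment. The board spans y -45 to +205 mm and x -55 to +55 mm; the compartment's walls stand at the +y end, over y 95 to 205 mm
- shaft_foot (a point): on the shaft's axis at the top face of the board, 10 mm above the desk, axes as the caddy. The shaft is 14 mm in diameter
- shaft_tip (a point): centre of the shaft's top, 110 mm above the desk; the uppermost 9 mm taper to 7 mm diameter
- pocket (a point): centre of the compartment's floor, 150 mm from the shaft axis and 10 mm above the desk, axes as the caddy; inside it is 100 by 100 mm, walls 5 mm thick, their rim 32 mm above the desk
- sleeve_long: the longer loose brass tube, standing upright: outside 30 mm, bore 17 mm, 65 mm tall, about 65 g; origin at the centre of its lower end, z along its axis
- sleeve_mid (a point): middle of the longer sleeve, on its axis, 32.5 mm above its lower end
- sleeve_short: the spare, shorter brass tube (not used): outside 30 mm, bore 17 mm, 35 mm tall, standing upright; origin at the centre of its lower end
- dish: loose white round dish with a central tubular hub, lying upright, about 160 g: 150 mm in diameter, floor 4 mm thick, rim 4 mm thick and 14 mm high over all; the hub is 26 mm outside, with a 17 mm bore right through the floor, its top 34 mm above the underside. Origin at the centre of the underside, z up along the hub
- tealight: loose tealight candle in a bare metal cup, 38 mm in diameter, 16 mm tall (a thin wick stub 6 mm higher, look only), about 18 g, lying flat; origin at the centre of its underside
- battery: loose block battery lying flat, 48.5 (x) by 26.5 (y) by 17.5 (z) mm, two terminals 3 mm proud at its +x end, about 46 g; origin at the centre of its underside
- battery_mid (a point): centre of the battery, 8.75 mm above its underside
- jar: bystander: closed glass jar with a brass lid, 76 mm in diameter, 100 mm tall; origin at the centre of its underside
- carton: bystander: small cardboard carton, 50 by 75 by 30 mm; origin at the centre of its underside
- mug: bystander: blue mug, 80 mm in diameter, 95 mm tall, handle at its +y side; origin at the centre of its underside
Things that resemble listed ones, but are neither listed nor needed, are in the scene too. What is shaped like the tealight but orange or red is not meant.

How it is judged (in metres and radians):
On the way, in this order (a step that is already met when the one before it is completed fails the run):
1. the longer sleeve is on the shaft, standing on the board (horizontal distance between sleeve_mid and shaft_foot below 0.004 m and angle between the z axis of sleeve_long and the z axis of caddy, either way round below 0.12 rad and z of sleeve_mid in the frame of shaft_foot between 0.0285 and 0.0365 m), for 0.2 s.
2. the dish is on the shaft, resting level on the longer sleeve (all of step 1 and horizontal distance between dish and shaft_foot below 0.006 m and angle between dish's own z axis and vertical below 0.12 rad and z of dish in the frame of shaft_foot between 0.061 and 0.07 m), for 0.2 s.
At the end, for the whole second after the job is handed in: At rest: long sleeve on shaft (4 mm sideways, 4 mm in height, 0.12 rad); dish on the sleeve (6 mm sideways, underside 61-70 mm above board, 0.12 rad); tealight in dish (centre within 57 mm, under 28 mm up); battery in compartment (middle within 47 mm of centre each way, under 32 mm up) (all of step 2 and horizontal distance between tealight and dish below 0.057 m and z of tealight in the frame of dish between 0 and 0.028 m and x of battery_mid in the frame of pocket between -0.047 and 0.047 m and y of battery_mid in the frame of pocket between -0.047 and 0.047 m and z of battery_mid in the frame of pocket between 0 and 0.032 m and linear speed of each of sleeve_long, dish, tealight, battery below 0.02 m/s); the robot touches nothing.
It fails at once if a thing that is not part of the job (the shorter sleeve, jar, carton or mug) is moved by more than 30 mm (distance of any of sleeve_short, jar, carton, mug from where it was at the start of the episode above 0.03 m).
It also fails if it takes over 70 s, if anything falls off the work surface, if the arm or the gripper's body presses on something with over 40 N, if the wrist force passes 120 N, or if a joint passes its speed limit or range.

## Working session

There is one attempt and no reset: what is moved stays moved. The work goes in short steps, Python scripts to look and compute and a shell command to move; the robot and the scene stay as the last step left them, time stands still between calls to the robot, and variables do not carry over. Pictures are saved under pics/ and viewed, about 8 in all and at most 12, crops included, and the job is handed in when it is done.

```bash
mkdir -p pics; ls; python3 - <<'E'
from rig import bot, vision
import cv2
print(bot.state(), bot.finger_overhang)
for n in("top","side"):
    c=vision.camera(n); cv2.imwrite(f"pics/{n}0.png",c["pixels"])
    print(n,{k:(v.tolist() if hasattr(v,'tolist') else v) for k,v in c.items() if k!="pixels"})
E
```

```text
pics
{'time_s': 0.0, 'q': array([72.9545968 , 34.38482139, -0.14727796, 91.68201531,  0.10360003,
       54.02396104, -4.57197657]), 'qvel': array([0.02195009, 0.04285136, 0.04130119, 0.0488516 , 0.05155668,
       0.08270532, 0.05712132]), 'joint_efforts': array([ 9.93772164e-05, -7.76469111e+01,  1.56454235e+00, -2.58018529e+01,
        1.22119483e-02,  8.95645644e-03,  1.71786417e-05]), 'eef_pos': array([ 158.67763291, -706.9429867 ,  241.40595669]), 'orientation': array([ 1.79992206e+02,  9.03317510e-02, -7.73440447e+01]), 'ft_force': array([-0.15959439, -0.13847184, -0.5141141 ]), 'ft_torque': array([-0.01933311,  0.04112294, -0.00359839]), 'grip_width': 0.996671375403632} 11.0
top {'fx': 479.58151446818755, 'fy': 479.58151446818755, 'cx': 311.6156900553137, 'cy': 202.55597280576757, 'dist': [-0.012830175275165551, 0.0, 0.0, 0.0, 0.0], 'R': [[-0.010605484929712626, -0.9999341201643788, -0.004390788140569476], [-0.9914862499282585, 0.01108557787344269, -0.12973868415553927], [0.12977881141621148, 0.002977464408110389, -0.9915384989061665]], 't': [75.09418023167245, 559.9518698758465, 1311.9842110075106]}
side {'fx': 405.10455512336466, 'fy': 405.10455512336466, 'cx': 319.9751617308084, 'cy': 199.2297732807389, 'dist': [-0.04111493290834422, 0.0, 0.0, 0.0, 0.0], 'R': [[-0.8261397678363975, -0.5630909545155212, 0.020534384383818972], [-0.36045314158988934, 0.5001262580119981, -0.7873672959711342], [0.43308961742023144, -0.6578771184573269, -0.6161420942388874]], 't': [466.8730742844068, 215.12173404753725, 808.6786474717152]}
```

View pics/top0.png

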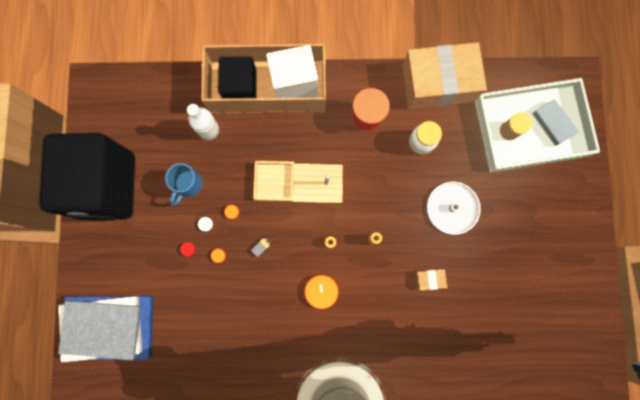

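View pics/side0.png

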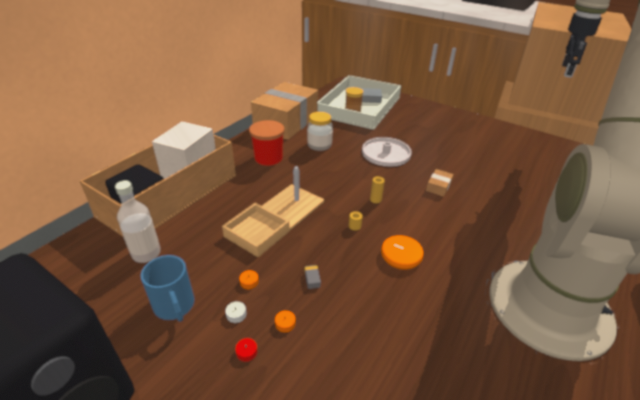

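Candidates, in top-view pixels:
- **Sleeves:** (376,238) and (330,242). The side view shows the taller at (377,190), so the long one should be top (376,238).
- **Tealight:** white at (205,224). The orange (231,212) and (218,256) and the red (188,250) are not meant.
- **Battery:** (261,247). The grey box in the tray at (556,122) is not it.
- **Dish:** (454,208). The orange bowl at (321,292) is not it.

I'll check these with measurements and one close crop.

```bash
cat > h.py <<'E'
import numpy as np, cv2
from rig import bot, vision
def K(c): return np.array([[c["fx"],0,c["cx"]],[0,c["fy"],c["cy"]],[0,0,1.]])
def cam(n):
    c=vision.camera(n); c["R"]=np.array(c["R"]);c["t"]=np.array(c["t"]);c["dist"]=np.array(c["dist"]);return c
def ray(c,p):
    u=cv2.undistortPoints(np.array([[p]],float),K(c),c["dist"])[0,0]
    d=c["R"].T@np.array([*u,1]); return -c["R"].T@c["t"],d/np.linalg.norm(d)
def onz(c,p,z):
    o,d=ray(c,p); return o+d*(z-o[2])/d[2]
def tri(c1,p1,c2,p2):
    o1,d1=ray(c1,p1);o2,d2=ray(c2,p2)
    s=np.linalg.lstsq(np.c_[d1,-d2],o2-o1,rcond=None)[0]
    a=o1+s[0]*d1;b=o2+s[1]*d2; return (a+b)/2,np.linalg.norm(a-b)
def proj(c,X):
    return cv2.projectPoints(np.array([X],float),cv2.Rodrigues(c["R"])[0],c["t"],K(c),c["dist"])[0][0,0]
def blobs(im,box,f,amin=8):
    x0,y0,x1,y1=box; hsv=cv2.cvtColor(im,cv2.COLOR_BGR2HSV)[y0:y1,x0:x1].astype(int)
    m=f(hsv[...,0],hsv[...,1],hsv[...,2]).astype(np.uint8)
    n,_,s,c=cv2.connectedComponentsWithStats(m)
    return [(s[i,4],(c[i]+[x0,y0]).round(2),(s[i,:4]+[x0,y0,0,0])) for i in range(1,n) if s[i,4]>=amin]
def move(X,yaw=None):
    "shift in tool axes from the present pose to X"
    from scipy.spatial.transform import Rotation as Ro
    s=bot.state(); R=Ro.from_euler('xyz',s["orientation"],degrees=True)
    return R.inv().apply(np.array(X)-s["eef_pos"]).round(1)
E
python3 - <<'E'
from h import *
t=cam("top");s=cam("side")
a=cv2.resize(t["pixels"][145:275,170:390],None,fx=3.6,fy=3.6,interpolation=cv2.INTER_CUBIC)
b=cv2.resize(s["pixels"][155:275,215:415],None,fx=3.6,fy=3.6,interpolation=cv2.INTER_CUBIC)[:,:792]
b=b[:132+0] if 0 else b
cv2.imwrite("pics/crop1.png",a)
cv2.imwrite("pics/crop2.png",b)
br=lambda h,S,v:(h>15)&(h<40)&(S>120)&(v>90)
for n,c,bx in(("top",t,(320,228,390,252)),("side",s,(340,170,395,235))): print(n,"brass",blobs(c["pixels"],bx,br))
w=lambda h,S,v:(S<90)&(v>120)
print("tea",blobs(t["pixels"],(190,212,222,236),w),blobs(s["pixels"],(220,295,252,330),w))
print("dish",blobs(t["pixels"],(420,175,490,240),w),blobs(s["pixels"],(355,130,420,170),w))
g=lambda h,S,v:(v>60)&((S<110))
print("bat",blobs(t["pixels"],(246,234,276,262),g),blobs(s["pixels"],(300,258,326,292),g))
wd=lambda h,S,v:(v>150)&(S<190)
print("wood",blobs(t["pixels"],(240,150,355,212),wd,50))
E
```

```text
top brass [(np.int32(131), array([375.31, 237.77]), array([369, 232,  14,  12])), (np.int32(109), array([330.13, 241.7 ]), array([324, 236,  13,  12]))]
side brass [(np.int32(332), array([376.74, 189.21]), array([370, 176,  15,  28])), (np.int32(250), array([354.96, 220.25]), array([348, 211,  15,  20]))]
tea [(np.int32(196), array([204.77, 223.82]), array([197, 217,  16,  15]))] [(np.int32(379), array([235.56, 311.05]), array([225, 301,  22,  22]))]
dish [(np.int32(2348), array([453.11, 207.72]), array([426, 181,  55,  54]))] [(np.int32(1177), array([386.26, 150.84]), array([362, 137,  50,  29]))]
bat [(np.int32(25), array([266.36, 240.92]), array([263, 238,   7,   7])), (np.int32(156), array([258.2 , 248.89]), array([251, 241,  16,  16]))] [(np.int32(287), array([312.54, 278.74]), array([305, 269,  17,  21]))]
wood [(np.int32(3679), array([298.04, 181.61]), array([253, 160,  91,  44]))]
```

View pics/crop1.png

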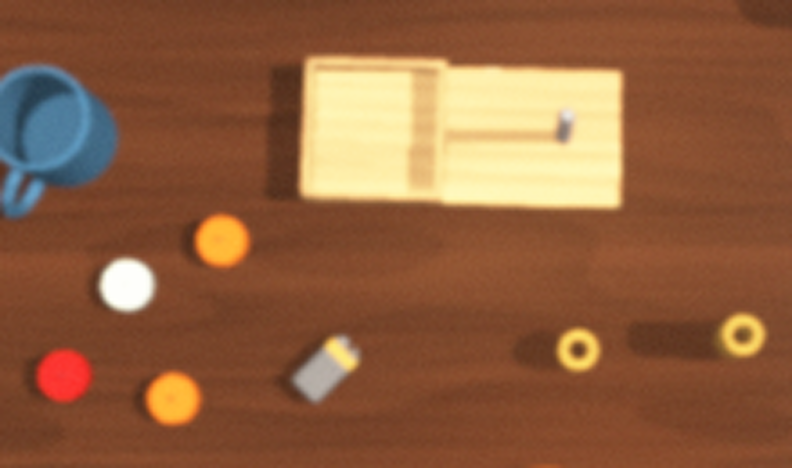

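View pics/crop2.png

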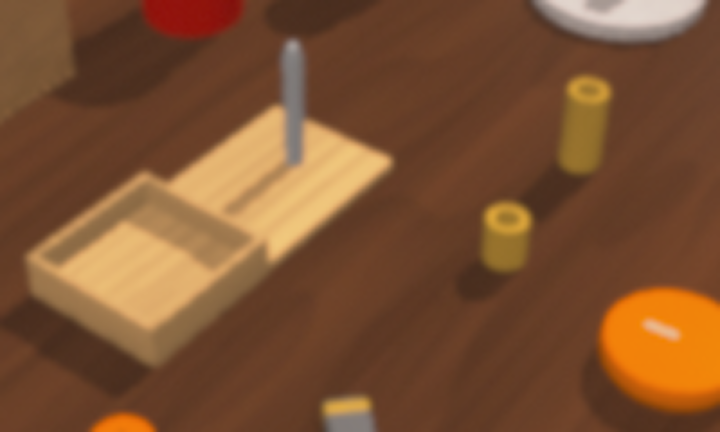

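```bash
python3 - <<'E'
from h import *
t=cam("top");s=cam("side")
f=lambda x,y,ox,oy:((x+.5)/3.6-.5+ox,(y+.5)/3.6-.5+oy)
T=lambda x,y:f(x,y,170,145); S=lambda x,y:f(x,y,215,155)
print("tip",tri(t,T(567,111),s,S(292,42)), onz(t,T(567,111),110),onz(s,S(292,41),108))
print("foot",onz(t,T(563,141),10),onz(s,S(294,163),10),tri(t,T(563,141),s,S(294,163)))
for p in [(622,71),(620,208),(447,204),(447,66)]: print("board",onz(t,T(*p),10))
for p in [(303,58),(302,197),(441,201),(446,61)]: print("rim",onz(t,T(*p),32))
print("long",onz(t,T(743,335),65),onz(s,S(589,91),65),tri(t,T(743,335),s,S(589,91)))
print("short",onz(t,T(579,350),35),onz(s,S(507,218),35))
print("tea",onz(t,(204.8,223.8),14),onz(s,(235.6,310.5),12))
print("dish top rim",onz(t,(453.2,207.7),14),onz(s,(386.5,151),13))
print("bat",onz(t,T(324,370),17),onz(s,(312.5,276.5),15),[onz(t,T(*p),17)[:2] for p in((345,350),(304,390))])
for n,p in(("mug",(40,128)),):print(n,onz(t,T(*p),95))
for n,p,z in(("carton",(432,280),30),("jar",(429,133),100)):print(n,onz(t,p,z))
E
```

```text
tip (array([623.46731173,  25.83402734, 107.21594354]), np.float64(1.977760932562878)) [623.79786929  26.43584194 110.        ] [622.52757191  25.43586236 108.        ]
foot [618.26651835  26.9510954   10.        ] [616.59613565  33.55614578  10.        ] (array([620.1347566 ,  27.31685936,   4.20980745]), np.float64(2.0358471448335416))
board [674.84748738 -21.36595553  10.        ]
board [563.65701969 -17.6598366   10.        ]
board [568.41384736 120.13828888  10.        ]
board [680.57523478 119.49374035  10.        ]
rim [683.63244065 232.86956059  32.        ]
rim [572.28620095 233.07768473  32.        ]
rim [567.89368583 123.94216317  32.        ]
rim [679.87098211 119.38429635  32.        ]
long [ 458.48046942 -105.6176331    65.        ] [454.38938268 -98.61952318  65.        ] (array([ 458.38444992, -106.61411173,   58.8225873 ]), np.float64(0.9586058851469774))
short [449.95338685  17.64503083  35.        ] [447.48802735  23.58270214  35.        ]
tea [506.088158   373.89046034  14.        ] [503.6123232 377.3403709  12.       ]
dish top rim [ 544.36926342 -335.01073431   14.        ] [ 535.92585396 -319.86128459   13.        ]
bat [437.32465978 217.02085495  17.        ] [431.21400668 224.5346112   15.        ] [array([452.79206477, 200.58097447]), array([421.89097363, 232.63316013])]
mug [618.22117757 423.03863932  95.        ]
carton [ 341.725941   -261.86411392   30.        ]
jar [ 740.3953463 -253.7385747  100.       ]
```

```bash
python3 -m inch '[[[-521,-424,20],-1.35,1],[[-521,-424,20],-1.35,1],[[-521,-424,20],-1.35,1],[[-521,-424,20],-1.35,1],[[-521,-424,20],-1.35,1],[[-521,-424,20],-1.35,1],[[-521,-424,20],-1.35,1],[[-521,-424,20],-1.35,1],[[-521,-424,20],-1.35,1],[[-521,-424,20],-1.35,1]]'; python3 -c "
from h import *
print(bot.state()['orientation'],move([458.5,-105.8,130]))"
```

```text
time_s: 1.3
eef_pos: [382.2, -258.5, 227.6]
orientation: [180.0, -0.0, 0.3]
ft_force: [1.2, 0.4, -0.1]
grip_width: 1.001
[ 1.79977441e+02 -3.55702661e-02  2.67170555e-01] [  76.9 -152.4   97.6]
```

```bash
python3 -m inch '[[[76.5,-152.5,80],0,0.8],[[76.5,-152.5,80],0,0.8],[[76.5,-152.5,80],0,0.8],[[76.5,-152.5,80],0,0.8],[[76.5,-152.5,80],0,0.8],[[76.5,-152.5,80],0,0.8]]'; python3 - <<'E'
from h import *
print(bot.state()['orientation'],move([458.5,-105.8,47]))
t=cam("top");s=cam("side")
x=[cv2.resize(i,(480,480),interpolation=cv2.INTER_CUBIC) for i in(t["pixels"][190:290,330:430],s["pixels"][130:230,330:430])]
cv2.imwrite("pics/a.png",cv2.resize(np.hstack(x),(800,400)))
e=bot.state()["eef_pos"]; print(proj(t,e),proj(s,e))
E
```

```text
time_s: 1.9
eef_pos: [458.2, -106.8, 147.1]
orientation: [-180.0, 0.1, 0.1]
ft_force: [-0.6, -0.2, 0.1]
grip_width: 0.798
[-1.79996441e+02  6.33919337e-02  1.49942529e-01] [  0.4  -1.  100.1]
[381.38746358 236.11319686] [382.60513483 149.87915333]
```

View pics/a.png

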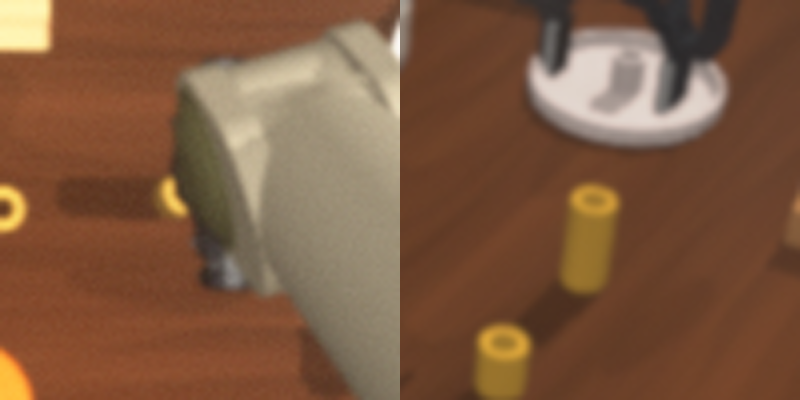

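The side crop shows the open jaws (tips at about (368,148) and (396,157)) above the upright long sleeve, whose ring is at (378.5,180). The side camera reads about 2 px low, and the top estimate agrees with it. I'll descend and grip.

```bash
python3 -m inch '[[[0,-1,50],0,0.8],[[0,-1,80],0,0.8],[[0,-1,100],0,0.8],[[0,-1,100],0,0.8],[[0,-1,100],0,0],[[0,-1,100],0,0],[[0,-1,100],0,0],[[0,-1,100],0,0],[[0,-1,100],0,0],[[0,-1,100],0,0]]'
python3 -m inch '[[[0,0,-50],0,0],[[0,0,-100],0,0],[[0,0,-120],0,0],[[0,0,-120],0,0]]'
python3 -c "
from h import *
print(bot.state()['orientation'],move([618,-20,167]))"
```

```text
time_s: 3.0
eef_pos: [458.8, -107.2, 48.8]
orientation: [180.0, -0.1, -0.0]
ft_force: [-0.5, -1.0, 6.9]
grip_width: 0.336
time_s: 3.4
eef_pos: [459.5, -107.4, 171.1]
orientation: [179.9, -0.4, -0.1]
ft_force: [0.2, 0.4, -0.7]
grip_width: 0.336
[ 1.79903839e+02 -3.77326175e-01 -7.95960905e-02] [158.3 -87.6   5. ]
```

```bash
python3 -m inch '[[[162,-132,-5],0,0],[[162,-132,-5],0,0],[[162,-132,-5],0,0],[[162,-132,-5],0,0],[[162,-132,-5],0,0],[[162,-132,-5],0,0],[[162,-132,-5],0,0]]'
python3 - <<'E'
from h import *
s=cam("side");t=cam("top");st=bot.state();e=st["eef_pos"];print(e,st["orientation"])
x=[cv2.resize(i,(400,400),interpolation=cv2.INTER_CUBIC) for i in(s["pixels"][100:200,245:345],t["pixels"][110:210,270:370])]
cv2.imwrite("pics/b.png",np.hstack(x))
b=e-[0,0,48.8]
print("bottom pred",proj(s,b),"top pred",proj(s,b+[0,0,65]),"tip",proj(s,[621.5,26,110]),"px/mm",[(proj(s,b+d)-proj(s,b)).round(3) for d in 10*np.eye(3)])
f=blobs(s["pixels"],(270,90,330,200),lambda h,S,v:(h>15)&(h<40)&(S>120)&(v>60));print(f)
E
```

```text
time_s: 4.1
eef_pos: [618.7, 24.3, 171.4]
orientation: [179.9, 0.1, -0.0]
ft_force: [-0.2, -0.4, -0.9]
grip_width: 0.338
[618.76184533  23.6637635  171.98351907] [ 1.79928198e+02  9.07055710e-02 -8.54367672e-02]
bottom pred [297.32713225 160.97946695] top pred [296.9529754  137.47016678] tip [295.93354616 165.58338265] px/mm [array([-3.28 , -1.305]), array([-2.482,  1.812]), array([-0.056, -3.494])]
[(np.int32(118), array([323.71, 117.07]), array([315, 111,  15,  14])), (np.int32(332), array([295.37, 151.71]), array([289, 135,  15,  31])), (np.int32(180), array([285.15, 194.04]), array([272, 185,  21,  15])), (np.int32(136), array([307.75, 195.82]), array([300, 189,  23,  11]))]
```

View pics/b.png

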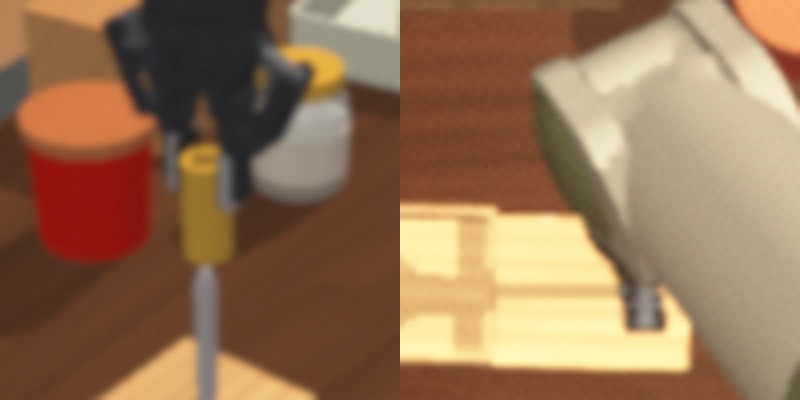

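The side crop shows the sleeve held upright, with its bottom at u≈297 just above the shaft tip at (296,166). The numbers put the shaft about 3 mm further in x. I'll shift, settle and lower part way.

```bash
python3 -m inch '[[[2,0,0],0,0],[[2,0,0],0,0],[[2,0,0],0,0],[[2,0,0],0,0]]'
python3 -c "
from h import *
print(bot.state()['eef_pos'],move([622.3,24.5,172]))"
```

```text
time_s: 4.6
eef_pos: [622.1, 25.1, 172.5]
orientation: [180.0, -0.0, -0.0]
ft_force: [-0.2, -0.2, -0.0]
grip_width: 0.341
[622.08793763  25.12415459 172.47177506] [0.2 0.6 0.5]
```

```bash
python3 -m inch '[[[0,0.3,10],0,0],[[0,0.3,16],0,0],[[0,0.3,20],0,0],[[0,0.3,24],0,0],[[0,0.3,24],0,0],[[0,0.3,24],0,0]]'
python3 - <<'E'
from h import *
s=cam("side");print(bot.state()["ft_force"],bot.state()["ft_torque"])
cv2.imwrite("pics/c.png",cv2.resize(s["pixels"][110:210,245:345],(400,400),interpolation=cv2.INTER_CUBIC))
E
```

```text
time_s: 5.2
eef_pos: [622.2, 25.2, 148.3]
orientation: [-180.0, 0.0, 0.0]
ft_force: [-0.7, -0.3, -0.9]
grip_width: 0.339
[ 0.65247233  0.28135042 -0.6800047 ] [ 0.05161315 -0.02458674 -0.02468715]
```

View pics/c.png

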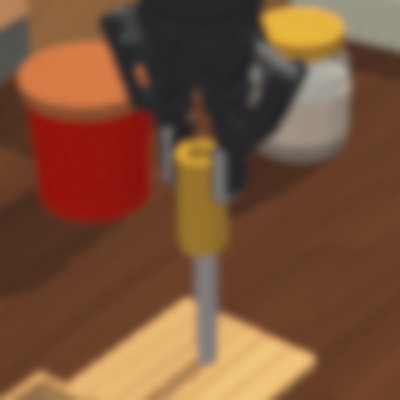

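The sleeve's bottom is below the tip height with no contact force, and the shaft leaves its bore at (296,172), so it has threaded. I'll lower it.

```bash
python3 -m inch '[[[0,0,15],0,0],[[0,0,30],0,0],[[0,0,30],0,0]]'; python3 -m inch '[[[0,0,15],0,0],[[0,0,30],0,0],[[0,0,45],0,0],[[0,0,54],0,0],[[0,0,56],0,0],[[0,0,56],0,0]]'
```

```text
time_s: 5.55
eef_pos: [621.1, 24.9, 116.0]
orientation: [180.0, 0.2, 0.0]
ft_force: [-0.2, 0.1, -1.1]
grip_width: 0.336
time_s: 6.15
eef_pos: [621.4, 25.0, 61.6]
orientation: [180.0, 0.1, 0.0]
ft_force: [-4.3, -1.6, -3.3]
grip_width: 0.335
```

```bash
python3 -m inch '[[[0,0,0],0,0.5],[[0,0,0],0,0.6],[[0,0,0],0,0.6],[[0,0,-40],0,0.6],[[0,0,-80],0,0.6],[[0,0,-120],0,0.6],[[0,0,-150],0,0.6],[[0,0,-150],0,0.6]]'
python3 - <<'E'
from h import *
s=cam("side")
cv2.imwrite("pics/d.png",cv2.resize(s["pixels"][110:230,245:425],(720,480),interpolation=cv2.INTER_CUBIC))
print(blobs(s["pixels"],(275,150,320,210),lambda h,S,v:(h>15)&(h<40)&(S>150)&(v>60)&(v<215)))
print(bot.state()["orientation"],move([544.4,-335,212]), bot.state()['q'].round(1))
E
```

```text
time_s: 6.95
eef_pos: [624.9, 25.7, 217.6]
orientation: [-179.9, -0.5, -0.0]
ft_force: [0.7, 0.2, -0.2]
grip_width: 0.605
[(np.int32(262), array([295.8 , 189.29]), array([289, 176,  14,  27]))]
[-1.79974995e+02 -3.36534278e-01 -2.17080879e-02] [-79.3 360.4   2.6] [  9.1  30.8 -24.6 106.   17.2  46.5 -24.4]
```

View pics/d.png

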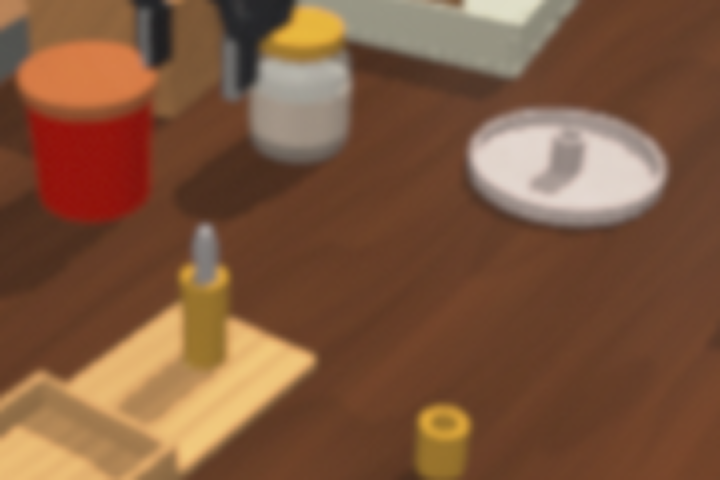

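The sleeve is standing on the board with the shaft through it (side blob centre (296,189)). Next is the dish: the hub top shows at side (387.4,143.6).

```bash
python3 - <<'E'
from h import *
t=cam("top");s=cam("side")
for b in(0,1.3,2):print("side hub",onz(s,(387.4,143.6-b),34))
im=t["pixels"];hsv=cv2.cvtColor(im,cv2.COLOR_BGR2HSV)
print(blobs(im,(440,195,470,222),lambda h,S,v:v<150),blobs(im,(440,195,470,222),lambda h,S,v:v<110))
print(im[198:220,444:466].mean(2).astype(int))
E
```

```text
side hub [ 539.76306219 -327.95935883   34.        ]
side hub [ 543.35651851 -335.09656658   34.        ]
side hub [ 545.3066477  -338.97001419   34.        ]
[] []
[[250 250 250 249 249 250 250 250 250 249 249 250 250 250 250 250 250 250
  250 250 250 250]
 [250 250 250 249 249 250 250 250 249 249 250 250 250 250 250 250 250 250
  250 250 250 250]
 [249 249 249 250 249 249 249 249 250 249 249 249 249 250 250 250 250 250
  250 250 250 250]
 [249 249 249 249 250 250 250 250 249 249 248 248 248 248 249 250 250 250
  250 249 250 249]
 [248 248 249 249 249 249 249 248 246 246 246 246 247 245 248 249 250 249
  249 249 249 249]
 [245 245 245 245 245 245 243 241 238 240 240 240 239 242 247 249 250 249
  249 249 249 249]
 [233 234 233 233 232 226 219 217 227 229 217 206 202 223 241 247 250 249
  250 249 249 250]
 [220 220 219 219 212 193 180 198 221 207 171 153 154 180 225 244 249 250
  250 250 250 250]
 [219 217 217 213 199 171 163 199 221 183 131 120 134 149 202 238 248 250
  250 250 250 250]
 [218 218 216 210 191 160 156 197 221 182 126 114 131 153 197 238 248 250
  250 250 250 250]
 [220
[... 411 characters left out ...]
2 241 245 248 248 249 249 249
  249 250 249 249]
 [247 247 246 246 246 246 245 244 243 244 246 248 248 249 249 249 250 249
  249 249 249 250]
 [250 250 250 250 250 250 250 250 249 249 249 250 249 250 249 249 249 249
  250 250 249 249]
 [250 250 250 250 250 250 250 250 250 250 249 250 250 249 249 249 249 249
  249 250 249 249]
 [250 250 250 250 250 250 250 250 250 250 250 250 250 249 248 249 249 249
  249 249 249 249]
 [250 250 250 250 250 250 250 250 249 250 249 250 249 249 249 249 249 249
  250 250 250 249]
 [250 250 250 250 250 249 249 249 249 250 250 250 250 249 249 249 250 250
  250 250 250 250]
 [250 250 250 250 250 250 250 249 249 249 250 250 250 249 249 250 249 249
  249 250 250 250]]
```

```bash
python3 -m inch '[[[-79,360,0],0,0.6],[[-79,360,0],0,0.6],[[-79,360,0],0,0.6],[[-79,360,0],0,0.6],[[-79,360,0],0,0.6],[[-79,360,0],0,0.6],[[-79,360,20],0,0.6],[[-79,360,80],0,0.6],[[-79,360,100],0,0.6],[[-79,360,100],0,0.6]]'
python3 - <<'E'
from h import *
print(bot.state()["orientation"],move([544.5,-335,20]))
E
```

```text
time_s: 8.1
eef_pos: [539.2, -334.7, 106.3]
orientation: [-179.7, 0.5, -0.1]
ft_force: [0.1, 0.4, -0.6]
grip_width: 0.6
[-1.79740068e+02  5.25493396e-01 -9.71457070e-02] [ 6.1  0.6 86.3]
```

```bash
python3 -m inch '[[[2,0,40],0,0.6],[[2,0,40],0,0.6],[[2,0,40],0,0.6],[[2,0,40],0,0.6]]'
python3 - <<'E'
from h import *
print(bot.state()["orientation"],move([544.5,-335,20]))
E
```

```text
time_s: 8.5
eef_pos: [546.3, -334.7, 74.5]
orientation: [179.9, -0.1, 0.0]
ft_force: [-0.5, 0.5, 0.8]
grip_width: 0.599
[ 1.79945431e+02 -1.07617197e-01  4.72731131e-02] [-1.9  0.3 54.5]
```

```bash
python3 -m inch '[[[-1,0,30],0,0.6],[[-1,0,50],0,0.6],[[-1,0,54],0,0.6],[[-1,0,54],0,0.6],[[-1,0,54],0,0],[[-1,0,54],0,0],[[-1,0,54],0,0],[[-1,0,54],0,0],[[-1,0,54],0,0]]'
python3 -m inch '[[[0,0,-20],0,0],[[0,0,-50],0,0],[[0,0,-90],0,0],[[0,0,-130],0,0],[[0,0,-150],0,0],[[0,0,-150],0,0]]'
python3 - <<'E'
from h import *
print(bot.state()["orientation"],move([590,25,170]))
E
```

```text
time_s: 9.4
eef_pos: [544.9, -335.2, 20.3]
orientation: [179.9, -0.1, 0.0]
ft_force: [-1.3, 0.7, 7.6]
grip_width: 0.286
time_s: 10.0
eef_pos: [545.6, -335.7, 172.5]
orientation: [179.8, -0.3, -0.0]
ft_force: [-0.0, -0.3, -2.0]
grip_width: 0.284
[ 1.79813419e+02 -3.14079392e-01 -2.81176465e-02] [  44.2 -360.7    1.6]
```

```bash
python3 -m inch '[[[44,-361,-20],0,0],[[44,-361,-20],0,0],[[44,-361,-20],0,0],[[44,-361,-20],0,0],[[44,-361,-20],0,0],[[44,-361,-20],0,0],[[44,-361,-20],0,0],[[44,-361,-20],0,0],[[44,-361,-20],0,0],[[44,-361,-20],0,0]]'
python3 -m inch '[[[0,0,0],0,0],[[0,0,0],0,0],[[0,0,0],0,0]]'
python3 - <<'E'
from h import *
s=cam("side");e=bot.state()["eef_pos"];print(e,bot.state()["orientation"])
hsv=cv2.cvtColor(s["pixels"],cv2.COLOR_BGR2HSV).astype(int)
cv2.imwrite("pics/e.png",cv2.resize(s["pixels"][70:220,235:385],(600,600),interpolation=cv2.INTER_CUBIC))
a=np.linspace(0,2*np.pi,90)
P=np.array([proj(s,e+[75*np.cos(k),75*np.sin(k),z]) for k in a for z in(-20.3,-6.3)])
print("pred",P.min(0),P.max(0),P.mean(0), [(proj(s,e+d)-proj(s,e)).round(2) for d in 10*np.eye(3)])
x0,y0=P.min(0).astype(int)-12;x1,y1=P.max(0).astype(int)+12
for th in(80,100,120): print(blobs(s["pixels"],(x0,y0,x1,y1),lambda h,S,v:(S<70)&(v>th),100))
E
```

```text
time_s: 11.0
eef_pos: [587.6, 25.3, 187.6]
orientation: [179.9, 0.1, 0.0]
ft_force: [-0.6, -0.5, -1.7]
grip_width: 0.288
time_s: 11.3
eef_pos: [588.1, 24.7, 188.2]
orientation: [180.0, 0.0, -0.1]
ft_force: [1.5, -0.1, -2.5]
grip_width: 0.283
[588.10638289  25.04353476 188.26149082] [ 1.79985917e+02  1.35173058e-02 -8.76113245e-02]
pred [274.6513409  128.45917037] [339.72403586 167.01451381] [306.94393218 147.01149942] [array([-3.52, -1.29]), array([-2.56,  1.78]), array([ 0.01, -3.82])]
[(np.int32(113), array([342.95, 118.99]), array([334, 116,  17,   9])), (np.int32(2021), array([306.99, 149.57]), array([275, 124,  66,  55]))]
[(np.int32(110), array([343.13, 118.97]), array([334, 116,  17,   9])), (np.int32(1954), array([306.96, 150.  ]), array([275, 125,  66,  54]))]
[(np.int32(1884), array([306.89, 150.31]), array([275, 126,  66,  53]))]
```

View pics/e.png

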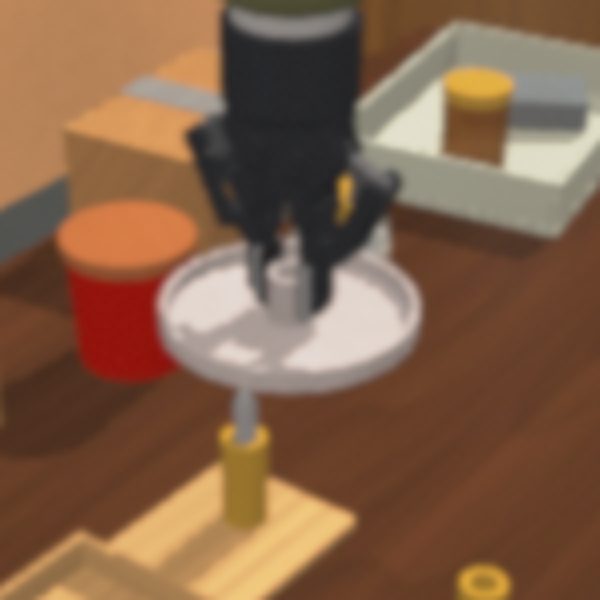

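Dish held level at about (307,148), centred on the tool within 1–2 mm. The shaft tip is at about (295.5,167), with nothing hidden. I'll move over it.

```bash
python3 -m inch '[[[34,-1,0],0,0],[[34,-1,20],0,0],[[34,-1,40],0,0],[[34,-1,40],0,0],[[34,-1,40],0,0],[[34,-1,40],0,0]]'
python3 -c "
from h import *
print(bot.state()['eef_pos'],bot.state()['ft_force'],move([622,26,120]))"
```

```text
time_s: 11.95
eef_pos: [622.6, 27.1, 149.4]
orientation: [-180.0, -0.1, -0.0]
ft_force: [-0.2, 0.8, -1.7]
grip_width: 0.286
[622.62903077  27.12314682 149.36961558] [-0.18237399  0.81012181 -1.74875971] [-0.7  1.1 29.4]
```

```bash
python3 -m inch '[[[-0.7,0.8,12],0,0],[[-0.7,0.8,18],0,0],[[-0.7,0.8,23],0,0],[[-0.7,0.8,27],0,0],[[-0.7,0.8,30],0,0],[[-0.7,0.8,30],0,0]]'
```

```text
time_s: 12.55
eef_pos: [621.2, 26.4, 117.9]
orientation: [180.0, 0.1, 0.0]
ft_force: [-0.2, -0.4, -2.2]
grip_width: 0.281
```

```bash
python3 -m inch '[[[0,0,8],0,0],[[0,0,14],0,0],[[0,0,18],0,0],[[0,0,21],0,0],[[0,0,21],0,0]]'; python3 -m inch '[[[0,0,0],0,0.3],[[0,0,0],0,0.45],[[0,0,0],0,0.5],[[0,0,0],0,0.5],[[0,0,-25],0,0.5],[[0,0,-60],0,0.5],[[0,0,-100],0,0.5],[[0,0,-140],0,0.5],[[0,0,-140],0,0.5]]'
python3 - <<'E'
from h import *
s=cam("side")
cv2.imwrite("pics/f.png",cv2.resize(s["pixels"][110:235,240:360],(576,600),interpolation=cv2.INTER_CUBIC))
print(bot.state()["orientation"],move([437,217,150]))
E
```

```text
time_s: 13.05
eef_pos: [621.1, 26.4, 96.7]
orientation: [180.0, 0.1, 0.0]
ft_force: [-2.1, 0.8, -3.1]
grip_width: 0.288
time_s: 13.95
eef_pos: [624.2, 26.9, 243.2]
orientation: [-180.0, -0.5, -0.0]
ft_force: [-0.3, -0.4, 0.6]
grip_width: 0.497
[-1.79985904e+02 -3.47403409e-01 -2.95781343e-02] [-186.7 -190.5   89.5]
```

View pics/f.png

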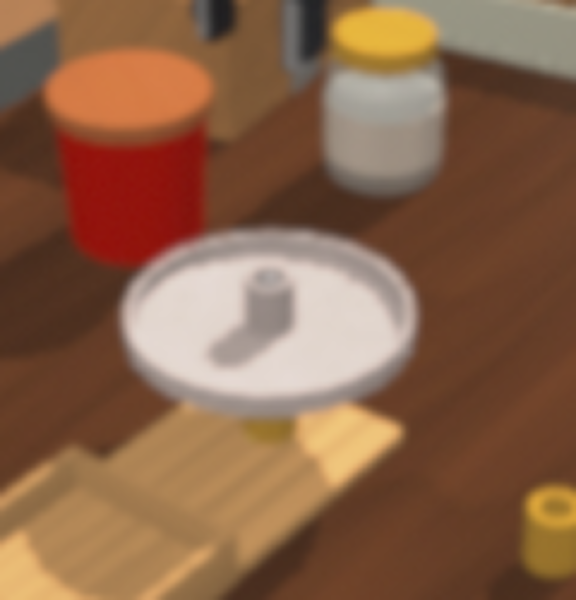

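Dish sits level on the sleeve (rim centre around (296,175)), with the shaft showing in its hub. Battery next, with jaws across its width (yaw 44°).

```bash
python3 -m inch '[[[-187,-190,0],-0.768,0.7],[[-187,-190,0],-0.768,0.7],[[-187,-190,0],-0.768,0.7],[[-187,-190,0],-0.768,0.7],[[-187,-190,40],-0.768,0.7],[[-187,-190,80],-0.768,0.7],[[-187,-190,120],-0.768,0.7],[[-187,-190,150],-0.768,0.7],[[-187,-190,150],-0.768,0.7],[[-187,-190,150],-0.768,0.7]]'
python3 - <<'E'
from h import *
print(bot.state()["orientation"],move([437,217,14]))
s=cam("side");e=bot.state()["eef_pos"];print(proj(s,[437,217,14]),proj(s,e))
cv2.imwrite("pics/g.png",cv2.resize(s["pixels"][200:320,240:390],(750,600),interpolation=cv2.INTER_CUBIC))
E
```

```text
time_s: 15.0
eef_pos: [434.0, 216.4, 87.2]
orientation: [-180.0, 0.1, 44.0]
ft_force: [-0.1, 0.8, 0.4]
grip_width: 0.698
[-1.79968137e+02  1.07837399e-01  4.40472053e+01] [ 2.7  1.7 73.2]
[312.30384908 273.35065024] [313.7335086  248.51841775]
```

View pics/g.png

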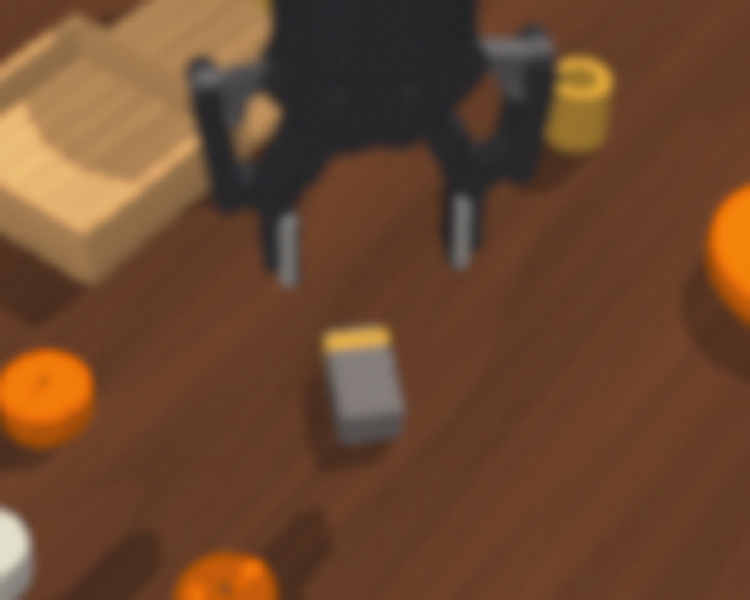

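The jaws straddle the battery, whose centre is at about (312.5,276). I'll grip and lift.

```bash
python3 -m inch '[[[1.5,1,40],0,0.7],[[1.5,1,65],0,0.7],[[1.5,1,73],0,0.7],[[1.5,1,73],0,0.7],[[1.5,1,73],0,0],[[1.5,1,73],0,0],[[1.5,1,73],0,0],[[1.5,1,73],0,0],[[1.5,1,73],0,0],[[1.5,1,73],0,0]]'
python3 -m inch '[[[0,0,-40],0,0],[[0,0,-80],0,0],[[0,0,-110],0,0],[[0,0,-110],0,0]]'
python3 - <<'E'
from h import *
print(bot.state()["orientation"],move([626,178,120]))
E
```

```text
time_s: 16.05
eef_pos: [436.9, 216.8, 15.9]
orientation: [180.0, -0.1, 44.0]
ft_force: [-0.5, -1.1, 11.5]
grip_width: 0.295
time_s: 16.45
eef_pos: [437.8, 217.0, 128.5]
orientation: [179.9, -0.3, 43.9]
ft_force: [0.8, -0.1, -0.4]
grip_width: 0.291
[179.89462827  -0.34450429  43.92607775] [108.4 158.7   9.4]
```

```bash
python3 -m inch '[[[108.5,159,0],0,0],[[108.5,159,0],0,0],[[108.5,159,0],0,0],[[108.5,159,0],0,0],[[108.5,159,0],0,0],[[108.5,159,0],0,0],[[108.5,159,40],0,0],[[108.5,159,70],0,0],[[108.5,159,70],0,0]]'
python3 - <<'E'
from h import *
print(bot.state()["orientation"],move([626,178,28]))
E
```

```text
time_s: 17.35
eef_pos: [621.2, 177.2, 51.1]
orientation: [-179.8, 0.4, 44.1]
ft_force: [-0.5, 0.6, -0.3]
grip_width: 0.293
[-179.84658263    0.35432936   44.11604231] [ 4.1  2.8 23.1]
```

```bash
python3 -m inch '[[[1,1,15],0,0],[[1,1,22],0,0],[[1,1,25],0,0],[[1,1,25],0,0],[[1,1,25],0,0]]'; python3 -m inch '[[[0,0,0],0,0.35],[[0,0,0],0,0.45],[[0,0,0],0,0.45],[[0,0,-30],0,0.45],[[0,0,-70],0,0.45],[[0,0,-110],0,0.45],[[0,0,-110],0,0.45]]'
python3 - <<'E'
from h import *
t=cam("top");s=cam("side")
print(bot.state()["orientation"],move([506,374,120]))
w=lambda h,S,v:(S<90)&(v>120)
print("tea",blobs(t["pixels"],(190,212,222,236),w),blobs(s["pixels"],(220,295,252,330),w))
p=[b for b in blobs(s["pixels"],(220,205,290,250),lambda h,S,v:(S<70)&(v>50),20)];print(p,proj(s,[626,176,27]))
E
```

```text
time_s: 17.85
eef_pos: [626.4, 177.8, 30.0]
orientation: [180.0, -0.0, 44.0]
ft_force: [0.0, -0.1, -1.3]
grip_width: 0.295
time_s: 18.55
eef_pos: [628.5, 179.0, 144.8]
orientation: [179.8, -0.4, 44.0]
ft_force: [-0.3, 1.1, -0.1]
grip_width: 0.448
[ 1.79928559e+02 -9.45195345e-02  4.39775485e+01] [  49.6 -225.2   20.2]
tea [(np.int32(196), array([204.77, 223.82]), array([197, 217,  16,  15]))] [(np.int32(379), array([235.56, 311.05]), array([225, 301,  22,  22]))]
[(np.int32(145), array([255.99, 228.81]), array([251, 222,  11,  15]))] [256.40358985 223.2512219 ]
```

```bash
python3 -m inch '[[[49.6,-225,0],0,0.65],[[49.6,-225,0],0,0.65],[[49.6,-225,0],0,0.65],[[49.6,-225,0],0,0.65],[[49.6,-225,20],0,0.65],[[49.6,-225,40],0,0.65],[[49.6,-225,60],0,0.65],[[49.6,-225,60],0,0.65],[[49.6,-225,60],0,0.65]]'
python3 - <<'E'
from h import *
print(bot.state()["orientation"],move([506,374,13.5]))
s=cam("side")
cv2.imwrite("pics/i.png",cv2.resize(s["pixels"][200:350,180:330],(600,600),interpolation=cv2.INTER_CUBIC))
E
```

```text
time_s: 19.55
eef_pos: [505.0, 373.5, 78.5]
orientation: [-180.0, 0.1, 44.0]
ft_force: [-0.8, -0.3, 0.8]
grip_width: 0.652
[-1.79985845e+02  1.30123315e-01  4.40090684e+01] [ 1.2  0.3 65. ]
```

```bash
python3 -m inch '[[[0.5,0,40],0,0.65],[[0.5,0,60],0,0.65],[[0.5,0,65],0,0.65],[[0.5,0,65],0,0.65],[[0.5,0,65],0,0],[[0.5,0,65],0,0],[[0.5,0,65],0,0],[[0.5,0,65],0,0],[[0.5,0,65],0,0],[[0.5,0,65],0,0]]'
python3 -m inch '[[[0,0,-40],0,0],[[0,0,-80],0,0],[[0,0,-120],0,0],[[0,0,-150],0,0],[[0,0,-150],0,0],[[0,0,-150],0,0]]'
python3 - <<'E'
from h import *
print(bot.state()["orientation"],move([592,56.3,165]))
E
```

```text
time_s: 20.6
eef_pos: [506.6, 374.8, 16.3]
orientation: [180.0, -0.1, 44.0]
ft_force: [-0.9, -1.1, 6.3]
grip_width: 0.41
time_s: 21.2
eef_pos: [506.4, 374.2, 165.8]
orientation: [180.0, -0.1, 44.0]
ft_force: [0.6, -0.9, -1.0]
grip_width: 0.412
[ 1.79957407e+02 -1.37464700e-01  4.39725032e+01] [-159.1  288.2    0.6]
```

```bash
python3 -m inch '[[[-159,288,0],0,0],[[-159,288,0],0,0],[[-159,288,0],0,0],[[-159,288,0],0,0],[[-159,288,0],0,0],[[-159,288,0],0,0],[[-159,288,0],0,0],[[-159,288,0],0,0],[[-159,288,0],0,0],[[-159,288,0],0,0]]'
python3 -m inch '[[[0,0,30],0,0],[[0,0,40],0,0],[[0,0,40],0,0],[[0,0,40],0,0]]'
python3 - <<'E'
from h import *
print(bot.state()["orientation"],move([592,56.3,98]))
s=cam("side")
cv2.imwrite("pics/j.png",cv2.resize(s["pixels"][90:240,210:360],(600,600),interpolation=cv2.INTER_CUBIC))
print(blobs(s["pixels"],(220,295,252,330),lambda h,S,v:(S<90)&(v>120)))
E
```

```text
time_s: 22.2
eef_pos: [591.0, 58.1, 163.9]
orientation: [-179.9, 0.0, 44.1]
ft_force: [0.1, 0.9, -0.9]
grip_width: 0.412
time_s: 22.6
eef_pos: [591.5, 57.7, 124.6]
orientation: [-180.0, 0.0, 44.1]
ft_force: [-0.1, 0.1, 0.6]
grip_width: 0.413
[-1.79972591e+02  7.09543361e-03  4.40943145e+01] [-0.6  1.4 26.6]
[]
```

View pics/j.png

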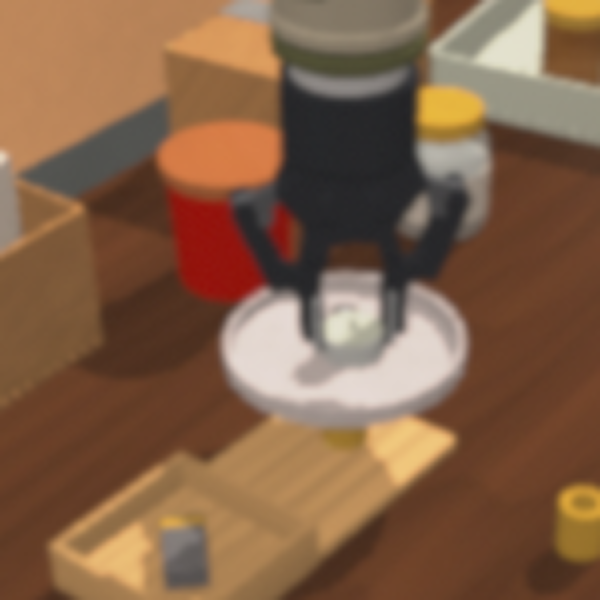

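The tealight is in the jaws above the dish floor ((297,172)), and the battery is in the compartment ((256,228)). I'll lower and release.

```bash
python3 -m inch '[[[-0.5,1,12],0,0],[[-0.5,1,20],0,0],[[-0.5,1,25],0,0],[[-0.5,1,28],0,0],[[-0.5,1,28],0,0],[[-0.5,1,28],0,0]]'; python3 -m inch '[[[0,0,0],0,0.45],[[0,0,0],0,0.5],[[0,0,0],0,0.52],[[0,0,0],0,0.52],[[0,0,-15],0,0.52],[[0,0,-40],0,0.52],[[0,0,-80],0,0.52],[[0,0,-120],0,0.52],[[0,0,-120],0,0.52],[[0,0,-120],0,0.52]]'; python3 -m inch '[[[-130,0,-20],0,0.52],[[-130,0,-20],0,0.52],[[-130,0,-20],0,0.52],[[-130,0,-20],0,0.52],[[-130,0,-20],0,0.52],[[-130,0,-20],0,0.52]]'
python3 - <<'E'
from h import *
s=cam("side");t=cam("top")
cv2.imwrite("pics/k.png",np.hstack([cv2.resize(s["pixels"][130:255,230:355],(400,400),interpolation=cv2.INTER_CUBIC),cv2.resize(t["pixels"][130:230,250:350],(400,400),interpolation=cv2.INTER_CUBIC)]))
E
```

```text
time_s: 23.25
eef_pos: [592.0, 55.7, 96.4]
orientation: [-180.0, -0.0, 44.0]
ft_force: [0.5, 0.2, 0.2]
grip_width: 0.413
time_s: 24.25
eef_pos: [592.3, 55.5, 218.2]
orientation: [179.9, -0.1, 44.0]
ft_force: [-0.6, -0.3, 0.9]
grip_width: 0.524
time_s: 24.85
eef_pos: [499.1, -33.9, 236.1]
orientation: [-180.0, -0.0, 44.1]
ft_force: [0.6, -0.7, 0.0]
grip_width: 0.525
```

The viewer's limit is reached, so the last checks will be numeric.

```bash
python3 - <<'E'
from h import *
s=cam("side");t=cam("top")
a=np.linspace(0,2*np.pi,90)
P=np.array([proj(s,[621.3+75*np.cos(k),26+75*np.sin(k),z]) for k in a for z in(75,89)])
print("dish pred",P.min(0),P.max(0),blobs(s["pixels"],(255,140,345,215),lambda h,S,v:(S<60)&(v>100),100))
f=cv2.imread("pics/f.png"); f=cv2.resize(f,(120,125),interpolation=cv2.INTER_AREA)
d=(np.abs(f.astype(int)-s["pixels"][110:235,240:360]).max(2)>35).astype(np.uint8)
d[:40]=0
n,_,st,c=cv2.connectedComponentsWithStats(d)
print("changed since dish placed",[(st[i,4],c[i]+[240,110]) for i in range(1,n) if st[i,4]>15])
print("tea pred",proj(s,[592,56,87]),"bat pred",proj(s,[626,178,19]))
# bystanders: change against first pictures
for nm,c0 in(("top",t),("side",s)):
    o=cv2.imread(f"pics/{nm}0.png")
    d=cv2.absdiff(cv2.GaussianBlur(o,(3,3),0),cv2.GaussianBlur(c0["pixels"],(3,3),0)).max(2)
    n,_,st,c=cv2.connectedComponentsWithStats((d>45).astype(np.uint8))
    print(nm,[(int(st[i,4]),c[i].round().astype(int).tolist()) for i in range(1,n) if st[i,4]>15])
E
```

```text
dish pred [265.75282675 156.59770237] [326.31637815 195.56610203] [(np.int32(194), array([319.29, 144.01]), array([308, 140,  23,  10])), (np.int32(1881), array([295.72, 176.56]), array([266, 158,  61,  38]))]
changed since dish placed [(np.int32(41), array([294.85365854, 179.73170732])), (np.int32(87), array([297.14942529, 188.18390805])), (np.int32(161), array([254.31055901, 228.90062112]))]
tea pred [298.38663866 183.12182584] bat pred [256.09916187 226.2643741 ]
top [(31855, [419, 295]), (148, [274, 182]), (220, [205, 224]), (190, [260, 247]), (142, [137, 343]), (78, [637, 369]), (322, [138, 391])]
side [(21, [381, 1]), (69, [584, 2]), (1211, [618, 19]), (669, [360, 29]), (1235, [578, 36]), (24, [349, 20]), (40, [621, 50]), (154, [360, 53]), (2382, [359, 87]), (111, [623, 119]), (18, [344, 127]), (48, [588, 129]), (68, [629, 130]), (1184, [386, 151]), (2523, [293, 184]), (82, [568, 170]), (2451, [601, 208]), (127, [548, 199]), (190, [377, 187]), (335, [256, 229]), (45, [637, 265]), (242, [312, 274]), (150, [493, 278]), (19, [255, 275]), (36, [487, 298]), (414, [235, 311])]
```

```bash
python3 -c "
from rig import bot
print(bot.close_job(), bot.state()['time_s'])"
```

```text
the job is handed in; nothing more can be done
the job is handed in; nothing more can be done
```

The caddy is finished and handed in, at about 25 s on the robot's clock. The long sleeve stands on the board, the dish rests level on it, the tealight is in the dish and the battery is in the compartment. No verdict came back.

**Last checks, all numeric on the camera images:**
- **Dish:** its outline in the side view (columns 266–326, rows 158–195) matches the prediction for a level dish at 65 mm above the board to within about 1.5 px.
- **Tealight:** it is gone from its old place, and new changes appear in the dish around its planned spot, about 42 mm from the shaft.
- **Battery:** it shows at (254–256, 229), in the compartment, about 3 px from prediction.
- **Bystanders:** the jar, carton, mug and short sleeve show no change from the first pictures. An 18-pixel change close to the jar is probably the arm.
- **Contact:** the arm was parked clear, with wrist force near zero.

**Failed or disagreed:**
- My final picture was refused because the viewer's limit of 12 was reached, so the tealight in the dish was not confirmed by eye.
- The side camera read about 1–2 px low against the top camera throughout. I allowed for that.

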